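# Square up an auction lot on the measuring rail

## Task

Push the small rectangular wooden chest along the table into the corner of the measuring rail, with its long back flat against the rail and its end against the fixed end stop, and push the sliding cursor along the rail until it touches the chest's other end. Only push with the fingers: never lift or tip the chest, and leave everything else on the table where it is.

Things in the scene. Friction and masses are not known exactly. Their poses are not given: they have to be found in the camera images.
- chest: Small rectangular dark-wood chest (closed, loose), 76 mm deep (x), 110 mm long (y), 52 mm high, 0.3 to 0.55 kg; brass clasp on its -x face, which starts roughly towards the robot; the +x face is its long back. Origin at the centre of its underside, z up. Slides under 2 to 7 N pushed at mid-height or lower.
- corner (a point): Corner of the fixed aluminium rail, at table height. Rail front face: plane x=0, running 530 mm from here along -y; 35 mm high, 30 mm deep. End stop: inner face is plane y=0, 20 mm thick, 35 mm high, reaching 75 mm along -x (to the robot). Free space: x<0, y<0. Chest home: its origin at x=-38, y=-55 mm here, axes parallel. Place and yaw vary.
- cursor (a joint): Travel (m) of the grey cursor along the rail, growing along the corner's +y to the end stop, 0 to 0.40; starts at 0 to 0.02, rubs with 1.5 N, stays where left. A blade across the rail, 14 mm thick, reaching 76 mm out from the rail, 4 to 52 mm above the table, with a carriage 34 mm long over the rail (behind its front face), up to 57 mm high.
- cursor_inner (a point): Centre of the cursor blade's face towards the chest and end stop (its +y face), 40 mm out from the rail, 28 mm above the table; axes parallel to the corner's.
- cursor_outer (a point): Centre of the cursor blade's opposite face (its -y face), where it is pushed towards the chest; 40 mm out from the rail, 28 mm above the table.
- roundbox: Round turned-wood trinket box with a small knob on its lid, 60 mm across, 51 mm high, same dark wood as the chest; stands near it (the two may have swapped places). Bystander. Origin at the centre of its underside.
- candlestick: Short brass candlestick, foot 72 mm across, 116 mm high. Bystander. Origin at the centre of its underside.
- taperoll: Cardboard ring (tape roll) standing on its flat side, 96 mm across, 48 mm high. Bystander. Origin at the centre of its underside.
- vase: White ceramic vase, 72 mm across, 100 mm high. Bystander. Origin at the centre of its underside.
- mug: Blue ceramic mug, 76 mm across, 85 mm high. Bystander. Origin at the centre of its underside.
- driver: Screwdriver lying behind the rail; origin under its middle. Bystander.
- frame: Flat picture frame lying to the right, 130 x 100 x 10 mm. Bystander. Origin at the centre of its underside.
There are look-alikes about, which are no part of the job. Leave any purple look-alike of the chest alone.

How it is judged (in metres and radians):
At the end, for the whole second after the job is handed in: The chest stands flat on the table, at rest, clasp side towards the robot, its back within 3.5 mm of the rail and parallel to it within 0.04 rad, its end within 3.5 mm of the end stop, and the cursor's inner face within 3.5 mm of its other end (x of chest in the frame of corner between -0.0415 and -0.034 m and y of chest in the frame of corner between -0.0585 and -0.051 m and angle between the x axis of chest and the x axis of corner, either way round below 0.04 rad and height (world z) of chest below 0.004 m and angle between chest's own z axis and vertical below 0.05 rad and linear speed of chest below 0.01 m/s and y of cursor_inner in the frame of chest between -0.0585 and -0.051 m and velocity of joint cursor below 0.01 m/s); the robot touches nothing.
It fails at once if the chest is lifted off the table (12 mm) (height (world z) of chest above 0.012 m).
It fails at once if the chest is tipped (angle between chest's own z axis and vertical above 0.2 rad).
It fails at once if a bystander is displaced by more than 20 mm (distance of any of roundbox, candlestick, taperoll, vase, mug, driver, frame from where it was at the start of the episode above 0.02 m).
It also fails if it takes over 72 s, if anything falls off the work surface, if the arm or the gripper's body presses on something with over 40 N, if the wrist force passes 120 N, or if a joint passes its speed limit or range.

## Robot

A 6-joint arm with a two-finger parallel gripper is mounted at the origin on the work surface. World frame = base frame: x ahead of the robot, y to its left, z up, the work surface at z = 0. Lengths are in m, angles in degrees, forces in N, time in s.
With the tool pointing down it reaches from about 0.35 to 0.775 m from the base axis. Payload 7.3 kg.
Tool frame: the origin (TCP) lies at the very end of the fingers, on their centre line; the grasp point (between the pads) lies hold_point_z behind it (hold_point_z is the distance from the TCP to the grasp point, in m); y points along the fingers, z is the direction in which the jaws open and shut, and the axes are right-handed (so a half turn about y gives the same grasp; the last joint's range is limited). The gripper opens to 92 mm and grips with 3 to 60 N. Pads are 19 mm wide; open, the fingers measure 130 mm over their backs; the gripper's body (75 mm by 190 mm) begins 47 mm behind the grasp point.
Start: joints at [65.145, 19.595, 87.324, -0, 73.075, -8.365], TCP at [0.149, 0.503, 0.227] pointing down, gripper open.
Joint ranges: [-145.02, 145.02], [-44.19, 115.74], [2.07, 154.8], [-57.11, 237.11], [16.16, 152.29], [-177.93, 177.93]. Speed limits (degrees/s): [147.25, 147.25, 180, 180, 180, 180].

## Interface

Orientations are given as a 3x3 rotation matrix whose columns are the frame's x, y, z axes.
In Python, from station import get_state, capture, calibration, job_done, hold_point_z gives the robot as it stands.
- The arm moves only by the shell command python3 -m pendant 'ROWS' [OPENING] [FORCE]. ROWS is text: rows parted by semicolons, each of 6 numbers parted by spaces: the shift along the tool's x, y, z normalised to -1 to 1, where 1 is 0.02 m, then the turn, a rotation vector about the tool's x, y, z normalised to -1 to 1, where 1 is 5 degrees. A call has 1 to 8 rows; each row shifts and turns the pose as measured when the row begins, along the tool's axes as they then stand; what a row does not reach is not made up. A row lasts 1/12 s, in which the tool goes at most 41.7 mm and 7.16 degrees, less where a joint would pass 70% of its speed; a pose out of reach is approached as far as the arm can. A call with a number of a shift or a turn outside -1 to 1 is refused whole. A call with a gripper value outside its range is refused whole. OPENING is the opening, from 0 (shut) to 1 (fully open), set as the call begins (- or left out, the last holds). The fingers move at their own pace and stop on an object; FORCE is the grip in N (left out, the last holds). Time passes only in rows, so rows that do not move let the fingers close. It gives the time, the measured TCP pose, the force and the opening at its end, in the units of the state.
- get_state(): the state, without advancing time (a new reading comes with each control period).
- capture(name): name is "side" or "top" or "wrist"; returns the picture (384x512x3 uint8, blue, green, red); there is no depth.
- calibration(name): a dict with "fov_y" (degrees; the focal length in pixels is half the picture's height over the tangent of half this angle, whatever the lens; pixels are square), "cx", "cy" (the principal point, pixels), "k1" (the pictures are not rectified: a ray, as slopes to the right and down, at radius r is drawn at 1 + k1 r^2 times it, then the intrinsics apply), "origin" and "rotation" of the camera in the world; the wrist camera has in their place "hand_eye" (4x4, takes a point from camera to tool coordinates, whose origin is the TCP and whose axes are the tool frame's). Camera axes: x right, y up, looking along -z (the intrinsics and any distortion apply to the point x, -y, -z); pixel columns grow to the right and rows downward; lengths in m; the calibration is good to about 2 mm. A picture is of the moment at which its call begins: read the wrist's pose just before it. calibration takes no time and is no camera call.
- job_done(): hands the job in, once; it reports no verdict.
The state is a dict: "clock": time; "joint_pos": joint angles; "qvel": joint speeds; "joint_torque": joint torques, N m; "eef_pos": TCP position; "orientation": TCP orientation; "wrist_force": force on the tool from outside, world axes, zero at the start; "ft_torque": the same for the moment, N m; "finger_gap": opening from 0.0 (shut) to 1.0 (fully open).
Only numpy, scipy, OpenCV 4.12 (cv2) and the standard library are available. Lean on these libraries where they do the work, as an engineer would, in place of code of your own. Each camera call takes 0.05 s, during which the arm holds its last target.

## Working session

There is one attempt and no reset: what is moved stays moved. The work goes in short steps, Python scripts to look and compute and a shell command to move; the robot and the scene stay as the last step left them, time stands still between calls to the robot, and variables do not carry over. Pictures are saved under pics/ and viewed, and the job is handed in when it is done.

```bash
mkdir -p pics; ls
python3 - <<'E'
from station import *
import cv2
s=get_state();print(s)
print(hold_point_z if not callable(hold_point_z) else hold_point_z())
for n in("side","top","wrist"):
    print(calibration(n)); cv2.imwrite(f"pics/{n}0.png",capture(n))
E
```

```text
pics
{'clock': 0.0, 'joint_pos': array([ 6.51453287e+01,  1.96355921e+01,  8.73765185e+01, -1.39909193e-03,
        7.30743165e+01, -8.36588383e+00]), 'qvel': array([ 0.0462394 , -0.04042832,  0.07643424,  0.08943177,  0.03047501,
       -0.05227589]), 'joint_torque': array([-1.50034080e-03, -4.31252396e+01, -2.44221425e+01,  7.14628561e-02,
        5.61212772e-02, -1.30061912e-04]), 'eef_pos': array([0.14883123, 0.50304421, 0.22605695]), 'orientation': array([[ 9.58877259e-01, -6.12825590e-04,  2.83820411e-01],
       [-2.83821005e-01, -1.37853871e-03,  9.58876289e-01],
       [-1.96366502e-04, -9.99998862e-01, -1.49578220e-03]]), 'wrist_force': array([-0.72490925,  0.414796  , -0.11816568]), 'ft_torque': array([ 0.06189421, -0.04632767,  0.01634778]), 'finger_gap': 0.9988321580370334}
0.0188
{'fov_y': 55.035537632645514, 'cx': 259.7304541255788, 'cy': 186.36583378471715, 'k1': -0.1175970732089011, 'origin': array([ 0.24172711, -0.7840815 ,  0.91779375]), 'rotation': array([[ 0.94424685,  0.24186998, -0.22337591],
       [-0.32921742,  0.68598479, -0.64887653],
       [-0.00371127,  0.68623886,  0.72736679]])}
{'fov_y': 49.677981991425284, 'cx': 256.7771137988251, 'cy': 188.35685852627398, 'k1': 0.040600810272453214, 'origin': array([ 0.29448617, -0.03421798,  1.25318365]), 'rotation': array([[-0.0067725 ,  0.98453873, -0.17503604],
       [-0.999944  , -0.00809113, -0.00682093],
       [-0.00813171,  0.17498005,  0.9845384 ]])}
{'fov_y': 65.91127070049302, 'cx': 257.9096352535367, 'cy': 187.73927030484492, 'k1': -0.008406000386334626, 'hand_eye': array([[-5.46692612e-05, -9.60448943e-01, -2.78456147e-01,
        -7.51594280e-02],
       [-3.98471396e-04,  2.78456146e-01, -9.60448862e-01,
        -1.57785686e-01],
       [ 9.99999919e-01,  5.84497799e-05, -3.97934423e-04,
         6.80552654e-04],
       [ 0.00000000e+00,  0.00000000e+00,  0.00000000e+00,
         1.00000000e+00]])}
```

View pics/top0.png

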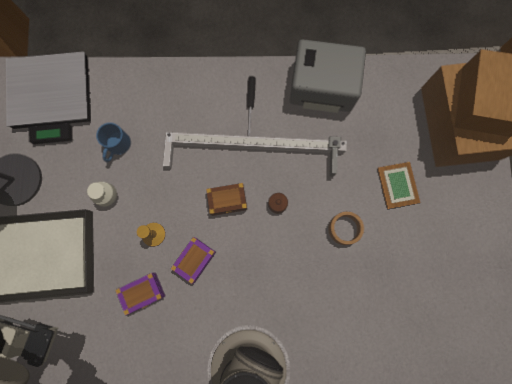

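View pics/side0.png

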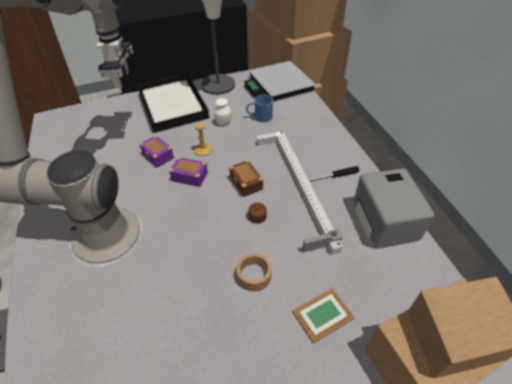

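The top view shows three chest-like things: dark wood with no purple at (227,199), purple at (193,260) and purple at (139,294). The first fits, since the purple ones are named as look-alikes. The round box is at (278,203), the rail runs from (167,134) to (346,146), the end stop is at (167,165) and the cursor blade at (334,158).

```bash
cat > h.py <<'E'
import numpy as np, cv2
from station import *
def K(c):
    f=192/np.tan(np.radians(c['fov_y']/2)); return f
def pix2w(n,u,v,z,pose=None):
    c=calibration(n); f=K(c)
    d=np.array([(u-c['cx'])/f,(v-c['cy'])/f]); p=d.copy()
    for _ in range(20): p=d/(1+c['k1']*(p@p))
    r=np.array([p[0],-p[1],-1.])
    if n=='wrist':
        R,t=pose; H=c['hand_eye']; o=R@H[:3,3]+t; r=R@H[:3,:3]@r
    else: o=c['origin']; r=c['rotation']@r
    return o+r*(z-o[2])/r[2]
def w2pix(n,P,pose=None):
    c=calibration(n); f=K(c); P=np.asarray(P,float)
    if n=='wrist':
        R,t=pose; H=c['hand_eye']; q=H[:3,:3].T@((R.T@(P-t))-H[:3,3])
    else: q=c['rotation'].T@(P-c['origin'])
    p=np.array([q[0],-q[1]])/-q[2]; p=p*(1+c['k1']*(p@p))
    return p*f+[c['cx'],c['cy']]
E
python3 - <<'E'
import cv2
a=cv2.imread('pics/top0.png')
cv2.imwrite('pics/c1.png',cv2.resize(a[120:230,150:305],None,fx=5,fy=5,interpolation=cv2.INTER_CUBIC))
cv2.imwrite('pics/c2.png',cv2.resize(a[115:195,250:365],None,fx=6,fy=6,interpolation=cv2.INTER_CUBIC))
E
```

```text
(no output)
```

View pics/c1.png

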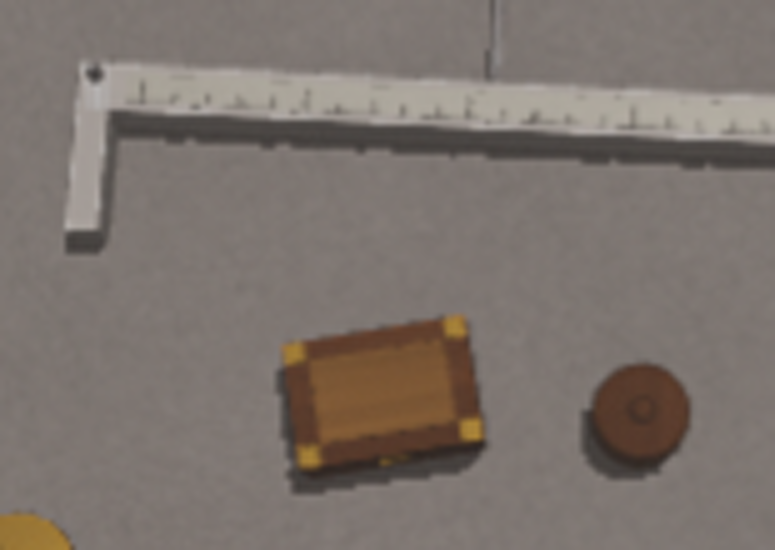

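View pics/c2.png

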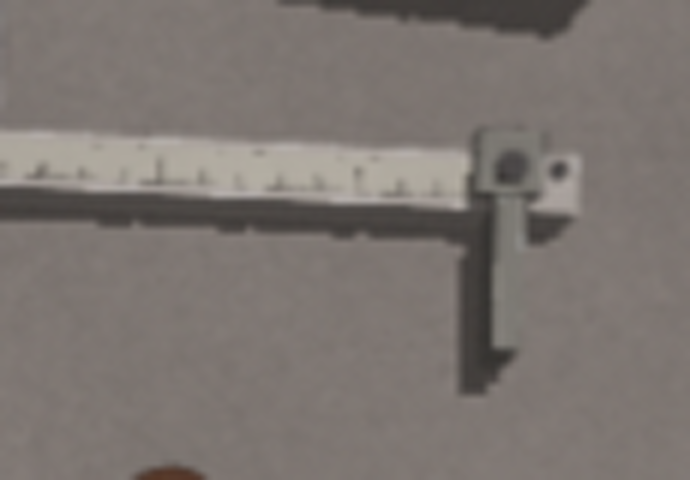

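The crop confirms it: dark wood with brass corners, and the clasp on its lower (robot-side) long face at crop (392,460). Next I'll measure.

```bash
cat > m0.py <<'E'
from h import *
from scipy.optimize import least_squares
c1=lambda u,v:(150+(u+.5)/5-.5,120+(v+.5)/5-.5)
c2=lambda u,v:(250+(u+.5)/6-.5,115+(v+.5)/6-.5)
T=lambda p,z:pix2w('top',*p,z)[:2]
C=np.array([T(c1(*q),.052) for q in[(283,342),(466,316),(484,442),(302,468)]])
L=np.array([[.038,.055],[.038,-.055],[-.038,-.055],[-.038,.055]])
rot=lambda a:np.array([[np.cos(a),-np.sin(a)],[np.sin(a),np.cos(a)]])
r=least_squares(lambda p:((rot(p[2])@L.T).T+p[:2]-C).ravel(),[*C.mean(0),0])
print('chest',r.x[:2],np.degrees(r.x[2]),'res',r.fun*1e3)
F=np.array([T(c1(106,110),.035),T(c1(480,127),.035),T(c1(700,139),.035),T(c2(0,188),.035),T(c2(460,209),.035)])
print('railfront',F)
S=[T(c1(106,112),.035),T(c1(102,228),.035)];print('stop inner',S)
print('back',T(c1(80,62),.035),T(c1(700,92),.035))
d=F[-1]-F[0]; print('rail yaw',np.degrees(np.arctan2(d[0],-d[1])))
print('cursor blade',[T(c2(*q),.052) for q in[(497,195),(495,348),(517,348),(524,195)]])
print('round',T(c1(641,413),.035),'candle foot',T((153,235),0.01),'tape',T((347,228),.048),'vase',T((102,193),.05),'purple',T((193,260),.05))
E
python3 m0.py
```

```text
chest [0.48028543 0.06342655] 8.024565648477576 res [-0.09295821  0.24553196  0.56991885 -0.94106942  0.24599906 -1.10886971
 -0.72295969  1.80440717]
railfront [[ 0.65768678  0.23481519]
 [ 0.64515093  0.00727952]
 [ 0.63637941 -0.12616132]
 [ 0.6421641  -0.00481488]
 [ 0.6289632  -0.23673027]]
stop inner [array([0.65642669, 0.23478033]), array([0.58405866, 0.23515033])]
back [0.68816133 0.25150072] [ 0.66593126 -0.12675007]
rail yaw -3.485791439521879
cursor blade [array([ 0.63129052, -0.25248789]), array([ 0.55351615, -0.24858204]), array([ 0.5534178 , -0.25936082]), array([ 0.63114844, -0.26585623])]
round [ 0.46887894 -0.08780306] candle foot [0.37679342 0.28479045] tape [ 0.39023252 -0.2858527 ] vase [0.49829304 0.42818682] purple [0.30207098 0.15767761]
```

```bash
cat > g.py <<'E'
# usage: python3 g.py x y z yaw : remaining shift (mm) in tool axes to the target, and turn
import sys
from h import *
s=get_state();R=s['orientation'];p=s['eef_pos']
yaw=np.degrees(np.arctan2(R[1,0],R[0,0]))
print('t %.2f'%s['clock'],'tcp',p.round(4),'yaw %.2f'%yaw,'F',s['wrist_force'].round(1),'gap %.2f'%s['finger_gap'],'down',R[:,1].round(3))
if len(sys.argv)>3:
    t=np.array(list(map(float,sys.argv[1:4])));print('shift tool units(20mm)',(R.T@(t-p)/.02).round(2), 'mm')
    if len(sys.argv)>4:print('turn y units(5deg) %.2f'%((yaw-float(sys.argv[4]))/5))
E
python3 -m pendant '.93 0 -.9 0 0 0;.93 0 -.9 0 0 0;.93 0 -.9 0 0 0;.93 0 -.9 0 0 0;.93 0 -.9 0 0 0;.93 0 -.9 0 0 0;.93 0 -.9 0 0 0;.93 0 -.9 0 0 0' 0.5 20
python3 -m pendant '.93 0 -.9 0 0 0;.93 0 -.9 0 0 0;.93 0 -.9 0 0 0;.93 0 -.9 0 0 0;.93 0 -.9 0 0 0;.93 0 -.9 0 0 0;.93 0 -.9 0 0 0;.93 0 -.9 0 0 0'
python3 -m pendant '0 0 0 0 -1 0;0 0 0 0 -1 0;0 0 0 0 -1 0;0 0 0 0 -1 0;0 0 0 0 -1 0;0 0 0 0 0 0'
python3 g.py 0.4055 0.053 0.1 8
```

```text
clock: 0.82
eef_pos: [0.2512, 0.3182, 0.2235]
orientation: [[0.961, -0.004, 0.276], [-0.276, -0.003, 0.961], [-0.003, -1.0, -0.004]]
wrist_force: [0.4, -0.1, 0.2]
finger_gap: 0.511
clock: 1.48
eef_pos: [0.3567, 0.1287, 0.2232]
orientation: [[0.961, -0.004, 0.275], [-0.275, -0.004, 0.961], [-0.003, -1.0, -0.005]]
wrist_force: [0.5, 1.2, -0.4]
finger_gap: 0.499
clock: 1.98
eef_pos: [0.3589, 0.1229, 0.2223]
orientation: [[0.986, -0.006, -0.167], [0.167, -0.005, 0.986], [-0.007, -1.0, -0.004]]
wrist_force: [-0.7, 0.1, 0.7]
finger_gap: 0.504
t 1.98 tcp [0.3589 0.1229 0.2223] yaw 9.64 F [-0.7  0.1  0.7] gap 0.50 down [-0.006 -0.005 -1.   ]
shift tool units(20mm) [ 1.75  6.12 -3.81] mm
turn y units(5deg) 0.33
```

```bash
python3 -m pendant '.36 0 -.76 0 .1 0;.36 0 -.76 0 .1 0;.36 0 -.76 0 .1 0;.36 .5 -.76 0 0 0;.36 .9 -.76 0 0 0;0 .9 0 0 0 0;0 .9 0 0 0 0;0 .9 0 0 0 0'
python3 -m pendant '0 .9 0 0 0 0;0 .9 0 0 0 0;0 .7 0 0 0 0;0 0 0 0 0 0'
python3 g.py 0.4055 0.053 0.012 8
python3 - <<'E'
from h import *
cv2.imwrite('pics/top1.png',cv2.resize(capture('top')[110:260,130:330],None,fx=4,fy=4,interpolation=cv2.INTER_CUBIC))
cv2.imwrite('pics/side1.png',cv2.resize(capture('side')[100:260,150:350],None,fx=4,fy=3.7,interpolation=cv2.INTER_CUBIC))
E
```

```text
clock: 2.65
eef_pos: [0.4099, 0.0495, 0.1406]
orientation: [[0.993, 0.004, -0.119], [0.119, -0.005, 0.993], [0.003, -1.0, -0.006]]
wrist_force: [0.1, 0.4, -0.2]
finger_gap: 0.499
clock: 2.98
eef_pos: [0.4079, 0.0491, 0.0854]
orientation: [[0.994, -0.002, -0.106], [0.106, -0.005, 0.994], [-0.002, -1.0, -0.005]]
wrist_force: [-0.5, -0.8, 0.0]
finger_gap: 0.502
t 2.98 tcp [0.4079 0.0491 0.0854] yaw 6.08 F [-0.5 -0.8  0. ] gap 0.50 down [-0.002 -0.005 -1.   ]
shift tool units(20mm) [-0.09  3.67  0.22] mm
turn y units(5deg) -0.38
```

View pics/top1.png

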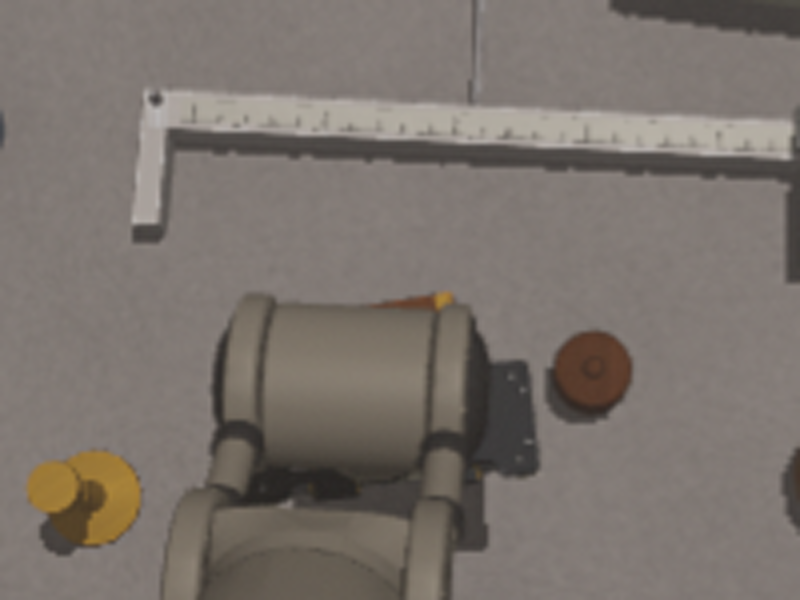

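View pics/side1.png

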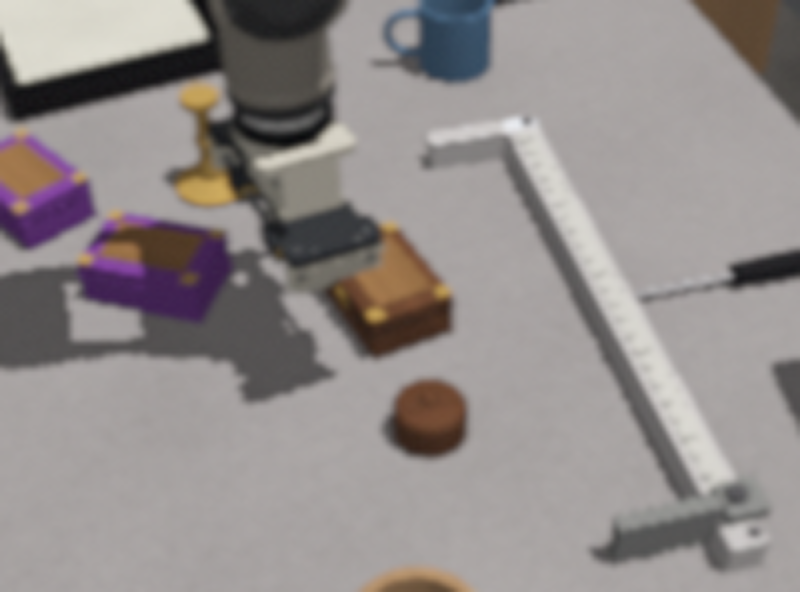

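```bash
python3 -m pendant '0 .7 .1 0 -.1 0;0 .7 .1 0 -.1 0;0 .7 .1 0 -.1 0;0 .7 0 0 0 0;0 .5 0 0 0 0;0 .3 0 0 0 0;0 0 0 0 0 0'
python3 g.py 0.433 0.0568 0.012 8
```

```text
clock: 3.67
eef_pos: [0.4168, 0.055, 0.0208]
orientation: [[0.992, 0.02, -0.128], [0.128, -0.006, 0.992], [0.019, -1.0, -0.009]]
wrist_force: [0.2, 0.4, -0.6]
finger_gap: 0.501
t 3.67 tcp [0.4168 0.055  0.0208] yaw 7.34 F [ 0.2  0.4 -0.6] gap 0.50 down [ 0.02  -0.006 -1.   ]
shift tool units(20mm) [ 0.81  0.46 -0.01] mm
turn y units(5deg) -0.13
```

```bash
python3 -m pendant '0 .3 0 0 0 .23;.3 .1 0 0 -.1 0;.25 0 0 0 0 0;.25 0 0 0 0 0;0 0 0 0 0 0'
python3 g.py 0.433 0.0568 0.012 8
python3 -m pendant '.25 0 0 0 0 0;.25 0 0 0 0 0'
python3 g.py 0.433 0.0568 0.012 8
```

```text
clock: 4.08
eef_pos: [0.4363, 0.0572, 0.0148]
orientation: [[0.991, 0.002, -0.136], [0.136, -0.009, 0.991], [0.0, -1.0, -0.009]]
wrist_force: [-0.3, -0.0, 0.4]
finger_gap: 0.501
t 4.08 tcp [0.4363 0.0572 0.0148] yaw 7.83 F [-0.3 -0.   0.4] gap 0.50 down [ 0.002 -0.009 -1.   ]
shift tool units(20mm) [-0.17  0.14  0.  ] mm
turn y units(5deg) -0.03
clock: 4.25
eef_pos: [0.4447, 0.0587, 0.0148]
orientation: [[0.991, -0.003, -0.136], [0.136, -0.009, 0.991], [-0.004, -1.0, -0.009]]
wrist_force: [-2.6, -0.4, -0.7]
finger_gap: 0.502
t 4.25 tcp [0.4447 0.0587 0.0148] yaw 7.83 F [-2.6 -0.4 -0.7] gap 0.50 down [-0.003 -0.009 -1.   ]
shift tool units(20mm) [-0.59  0.14 -0.01] mm
turn y units(5deg) -0.03
```

Run:
```python
from h import *
cv2.imwrite('pics/w1.png',capture('wrist'))
cv2.imwrite('pics/side2.png',cv2.resize(capture('side')[130:230,180:310],None,fx=6,fy=6,interpolation=cv2.INTER_CUBIC))
```

```text
(no output)
```

View pics/w1.png

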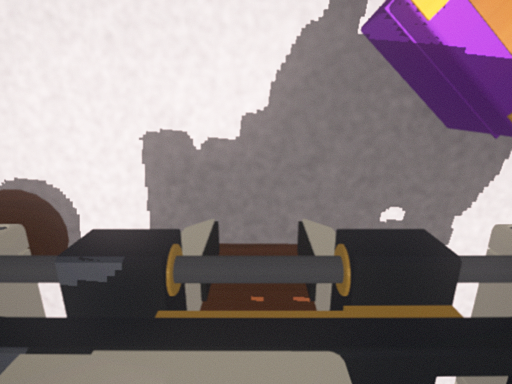

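View pics/side2.png

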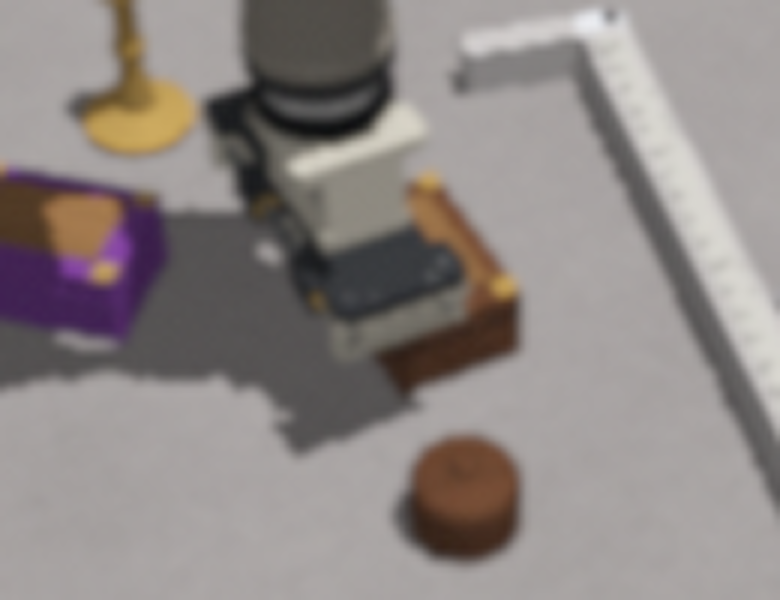

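```bash
python3 -m pendant '.3 0 0 0 .15 0;.3 0 0 0 .15 0;.3 0 0 0 .15 0;.3 0 0 0 .15 0;.3 0 0 0 .15 0;.3 0 0 0 .15 0'
python3 g.py 0.433 0.0568 0.012 -3.5
python3 -m pendant '.3 0 0 0 .15 0;.3 0 0 0 .15 0;.3 0 0 0 .15 0;.3 0 0 0 .15 0;.3 0 0 0 .15 0;.3 0 0 0 .15 0'
python3 g.py 0.433 0.0568 0.012 -3.5
python3 - <<'E'
from h import *
cv2.imwrite('pics/side3.png',cv2.resize(capture('side')[100:260,150:350],None,fx=4,fy=3.7,interpolation=cv2.INTER_CUBIC))
cv2.imwrite('pics/top3.png',cv2.resize(capture('top')[110:260,130:330],None,fx=4,fy=4,interpolation=cv2.INTER_CUBIC))
E
```

```text
clock: 4.85
eef_pos: [0.4769, 0.0632, 0.0145]
orientation: [[0.999, -0.014, -0.053], [0.053, -0.009, 0.999], [-0.015, -1.0, -0.008]]
wrist_force: [-5.9, 0.4, 4.8]
finger_gap: 0.501
t 4.85 tcp [0.4769 0.0632 0.0145] yaw 3.01 F [-5.9  0.4  4.8] gap 0.50 down [-0.014 -0.009 -1.   ]
shift tool units(20mm) [-2.21  0.16 -0.2 ] mm
turn y units(5deg) 1.30
clock: 5.35
eef_pos: [0.5094, 0.0651, 0.0143]
orientation: [[0.999, -0.028, 0.033], [-0.033, -0.008, 0.999], [-0.027, -1.0, -0.009]]
wrist_force: [-5.9, 0.6, 5.5]
finger_gap: 0.5
t 5.35 tcp [0.5094 0.0651 0.0143] yaw -1.89 F [-5.9  0.6  5.5] gap 0.50 down [-0.028 -0.008 -1.   ]
shift tool units(20mm) [-3.8   0.22 -0.54] mm
turn y units(5deg) 0.32
```

View pics/side3.png

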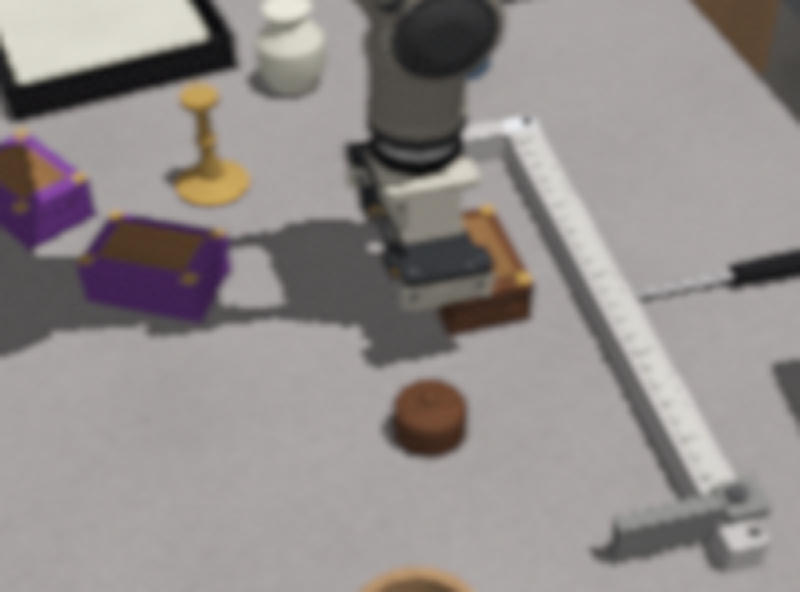

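View pics/top3.png

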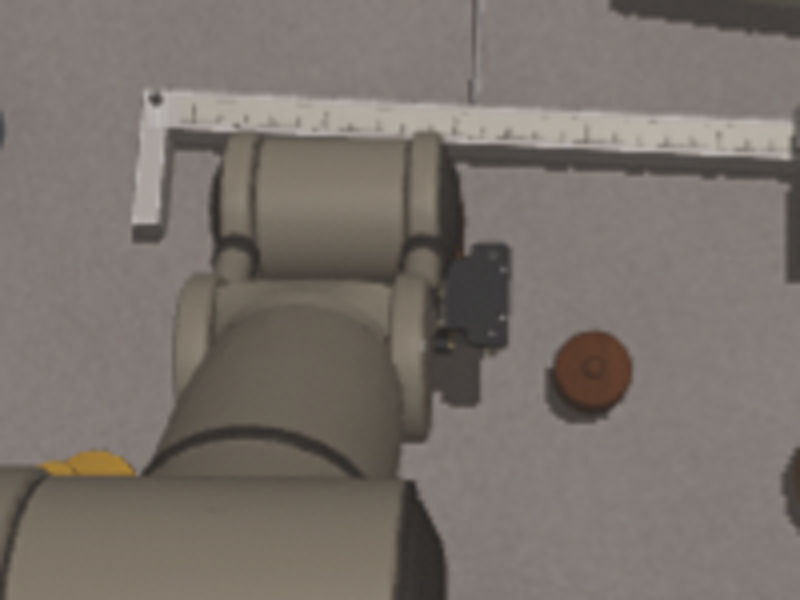

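```bash
python3 -m pendant '.3 0 0 0 .15 -.15;.3 0 0 0 .1 -.15;.3 0 0 0 0 -.15;.3 0 0 0 0 -.15;.3 0 0 0 0 -.1;.3 0 0 0 0 -.1;.3 0 0 0 0 -.1'
python3 g.py 0.549 0.0628 0.012 -3.5
python3 - <<'E'
from h import *
cv2.imwrite('pics/side4.png',cv2.resize(capture('side')[130:230,200:330],None,fx=6,fy=6,interpolation=cv2.INTER_CUBIC))
E
```

```text
clock: 6.03
eef_pos: [0.5533, 0.063, 0.0136]
orientation: [[0.997, 0.055, 0.056], [-0.055, -0.012, 0.998], [0.056, -0.998, -0.009]]
wrist_force: [-2.4, 0.1, -1.6]
finger_gap: 0.499
t 6.03 tcp [0.5533 0.063  0.0136] yaw -3.16 F [-2.4  0.1 -1.6] gap 0.50 down [ 0.055 -0.012 -0.998]
shift tool units(20mm) [-0.22  0.07 -0.02] mm
turn y units(5deg) 0.07
```

View pics/side4.png

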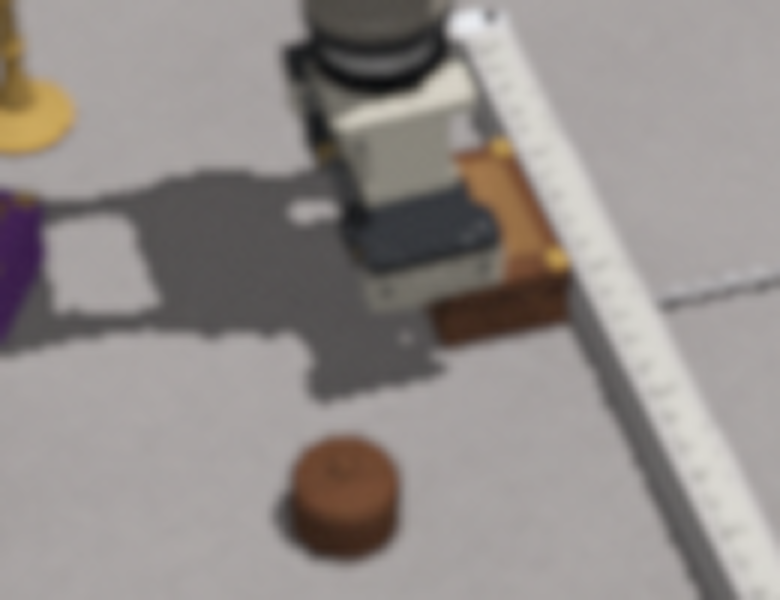

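Run:
```python
from h import *
c=lambda u,v:(200+(u+.5)/6-.5,130+(v+.5)/6-.5)
C=np.array([.657,.235]);a=np.radians(-3.5);R=np.array([[np.cos(a),-np.sin(a)],[np.sin(a),np.cos(a)]])
for q,z in [((570,252),.052),((513,142),.052),((572,318),0),((440,347),0)]:
    p=pix2w('side',*c(*q),z)[:2];print(q,p.round(4),'corner frame mm',(R.T@(p-C)*1e3).round(1))
# project nearby rail ref: rail bottom front line & top edge
for y in(-.1,-.2,-.3,-.4):
    print(y,[((w2pix('side',[*(C+R@[0,y]),z])-[200,130])*6).round(0) for z in(0,.035)])
```

```text
(570, 252) [0.6405 0.0138] corner frame mm [  -3.  -221.8]
(513, 142) [0.6451 0.1104] corner frame mm [  -4.3 -125.1]
(572, 318) [0.6443 0.0112] corner frame mm [   1.  -224.2]
(440, 347) [0.5644 0.015 ] corner frame mm [ -79.  -225.2]
-0.1 [array([500., 176.]), array([503., 133.])]
-0.2 [array([554., 287.]), array([558., 244.])]
-0.3 [array([613., 411.]), array([619., 368.])]
-0.4 [array([679., 548.]), array([686., 506.])]
```

```bash
python3 -m pendant '-.6 0 0 0 0 .2;-.6 0 0 0 0 .2;-.3 -.5 0 0 0 .1;0 -.9 0 0 0 .1;0 -.9 0 0 0 0;0 -.9 0 0 0 0;0 -.9 0 0 0 0;0 0 0 0 0 0' 0
python3 g.py 0.600 -0.022 0.09 -93.5
python3 - <<'E'
from h import *
print(get_state()['joint_pos'].round(1))
cv2.imwrite('pics/w5.png',capture('wrist'))
E
```

```text
clock: 6.75
eef_pos: [0.5185, 0.0655, 0.0975]
orientation: [[0.998, -0.002, 0.056], [-0.056, -0.009, 0.998], [-0.002, -1.0, -0.009]]
wrist_force: [1.5, 0.3, -0.2]
finger_gap: 0.01
t 6.75 tcp [0.5185 0.0655 0.0975] yaw -3.20 F [ 1.5  0.3 -0.2] gap 0.01 down [-0.002 -0.009 -1.   ]
shift tool units(20mm) [ 4.31  0.41 -4.14] mm
turn y units(5deg) 18.06
[ -0.9  27.5  97.5  -0.6  55.1 -87.3]
```

View pics/w5.png

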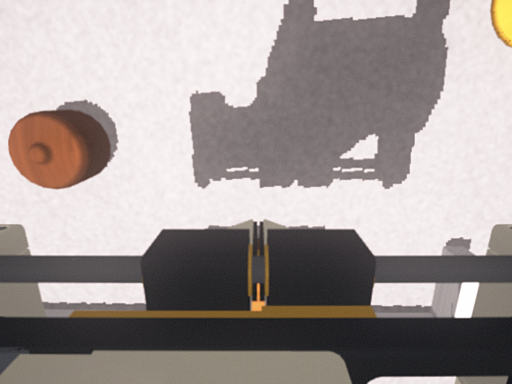

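```bash
python3 -m pendant '0 0 -.9 0 0 0;0 0 -.9 0 0 0;.9 0 -.9 0 0 0;.9 0 -.9 0 0 0;.9 0 -.8 0 0 0;.9 0 0 0 0 0;.9 0 0 0 0 0;0 0 0 0 0 0'
python3 -m pendant '0 0 0 0 1 0;0 0 0 0 1 0;0 0 0 0 1 0;0 0 0 0 1 0;0 0 0 0 1 0;0 0 0 0 1 0;0 0 0 0 1 0;0 0 0 0 1 0' >/dev/null
python3 -m pendant '0 0 0 0 1 0;0 0 0 0 1 0;0 0 0 0 1 0;0 0 0 0 1 0;0 0 0 0 1 0;0 0 0 0 1 0;0 0 0 0 1 0;0 0 0 0 1 0'
python3 g.py 0.600 -0.022 0.09 -93.5
python3 - <<'E'
from h import *
print(get_state()['joint_pos'].round(1))
cv2.imwrite('pics/w6.png',capture('wrist'))
cv2.imwrite('pics/top6.png',cv2.resize(capture('top')[110:260,130:330],None,fx=4,fy=4,interpolation=cv2.INTER_CUBIC))
E
```

```text
clock: 7.47
eef_pos: [0.5977, -0.0303, 0.0887]
orientation: [[0.998, -0.017, 0.054], [-0.054, -0.007, 0.998], [-0.017, -1.0, -0.008]]
wrist_force: [-0.9, 0.4, 0.1]
finger_gap: 0.003
clock: 8.8
eef_pos: [0.5731, -0.0244, 0.0693]
orientation: [[0.056, -0.059, 0.997], [-0.998, 0.001, 0.057], [-0.004, -0.998, -0.059]]
wrist_force: [0.0, -0.3, 0.7]
finger_gap: 0.006
t 8.80 tcp [ 0.5731 -0.0244  0.0693] yaw -86.76 F [ 0.  -0.3  0.7] gap 0.01 down [-0.059  0.001 -0.998]
shift tool units(20mm) [-0.05 -1.11  1.29] mm
turn y units(5deg) 1.35
[ -9.8  35.7  87.5  -0.6  60.1 -12.7]
```

View pics/w6.png

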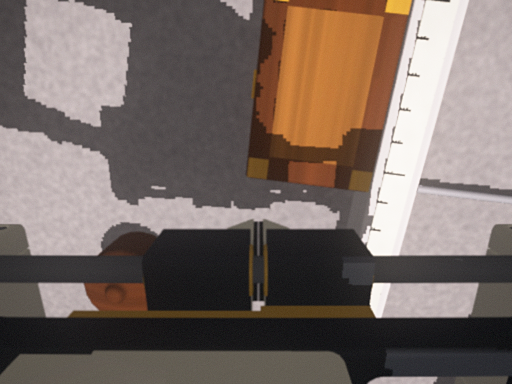

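View pics/top6.png

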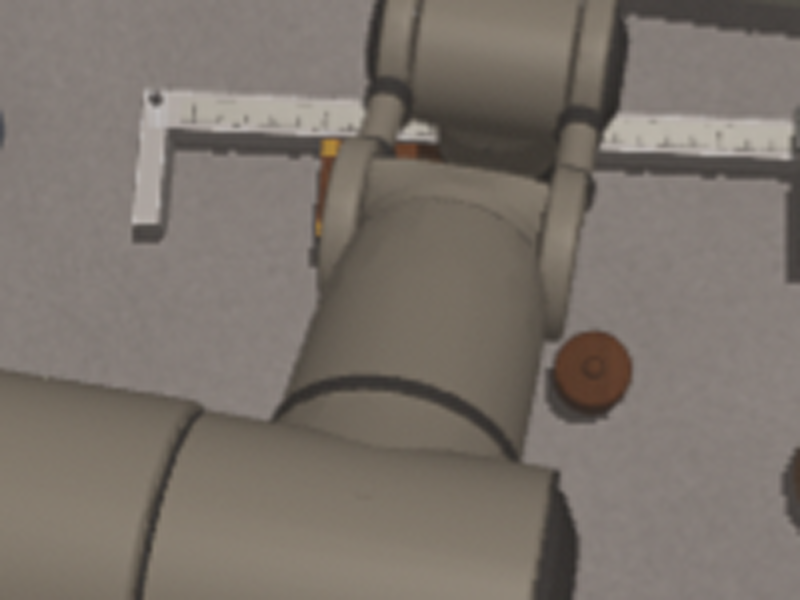

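```bash
cat >> h.py <<'E'
CO=np.array([.657,.235]);_a=np.radians(-3.5);RC=np.array([[np.cos(_a),-np.sin(_a)],[np.sin(_a),np.cos(_a)]])
def cf(p): return (RC.T@(np.asarray(p)[:2]-CO)*1e3).round(1)
def wp(*q): return cf(pix2w('wrist',*q,pose=POSE()))
def POSE():
    s=get_state(); return s['orientation'],s['eef_pos']
E
python3 - <<'E'
from h import *
print('chest near end',wp(248,177,.052),wp(372,190,.052)); print('chest back edge far',wp(410,14,.052)); print('front face edge',wp(265,0,.052))
print('rail front edge',wp(381,190,.035),wp(426,0,.035))
print('tcp',cf(POSE()[1]))
E
```

```text
chest near end [ -78.5 -233.2] [  -3.2 -231.1]
chest back edge far [  -5.1 -135.8]
front face edge [ -80.4 -137.4]
rail front edge [   8.8 -234.4] [   7.8 -122.9]
tcp [ -67.9 -264. ]
```

```bash
python3 -m pendant '0 -.3 .4 .35 .7 0;0 -.3 .4 .35 .7 0;0 0 .4 0 0 0;0 0 0 0 0 0'
python3 g.py 0.597 -0.025 0.014 -93.5
```

```text
clock: 9.23
eef_pos: [0.5951, -0.0235, 0.0784]
orientation: [[-0.053, -0.003, 0.999], [-0.999, 0.002, -0.053], [-0.001, -1.0, -0.003]]
wrist_force: [-0.1, -0.3, -0.3]
finger_gap: 0.008
t 9.23 tcp [ 0.5951 -0.0235  0.0784] yaw -93.04 F [-0.1 -0.3 -0.3] gap 0.01 down [-0.003  0.002 -1.   ]
shift tool units(20mm) [0.07 3.22 0.11] mm
turn y units(5deg) 0.09
```

```bash
python3 -m pendant '0 .7 0 0 .1 0;0 .7 .1 0 0 0;0 .7 0 0 0 0;0 .6 0 0 0 0;0 .5 0 0 0 0;0 .4 0 0 0 0;0 0 0 0 0 0'
python3 g.py 0.597 -0.025 0.014 -93.5
python3 - <<'E'
from h import *
print(cf(POSE()[1]))
cv2.imwrite('pics/w7.png',capture('wrist'))
E
```

```text
clock: 9.82
eef_pos: [0.5949, -0.0231, 0.0007]
orientation: [[-0.04, -0.01, 0.999], [-0.999, 0.002, -0.04], [-0.001, -1.0, -0.01]]
wrist_force: [-0.7, -0.1, -0.4]
finger_gap: 0.008
t 9.82 tcp [ 0.5949 -0.0231  0.0007] yaw -92.28 F [-0.7 -0.1 -0.4] gap 0.01 down [-0.01   0.002 -1.   ]
shift tool units(20mm) [ 0.09 -0.66  0.1 ] mm
turn y units(5deg) 0.24
[ -46.2 -261.4]
```

View pics/w7.png

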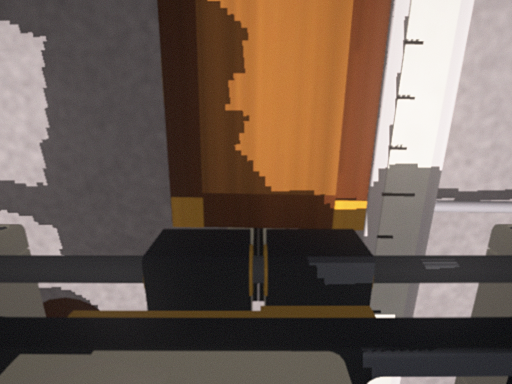

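```bash
python3 -m pendant '0 -.5 .1 .1 .1 0;-.3 -.15 .1 0 .1 0;-.3 0 0 0 0 0;-.3 0 0 0 0 0;-.2 0 0 0 0 0'
python3 g.py 0.597 -0.025 0.014 -93.5
python3 -m pendant '-.3 0 0 0 0 0;-.3 0 0 0 0 0;-.3 0 0 0 0 0'
python3 g.py 0.597 -0.025 0.014 -93.5
python3 - <<'E'
from h import *
print(cf(POSE()[1]))
E
```

```text
clock: 10.28
eef_pos: [0.6029, -0.0009, 0.0189]
orientation: [[-0.059, 0.006, 0.998], [-0.998, -0.0, -0.059], [-0.0, -1.0, 0.006]]
wrist_force: [-0.2, -2.1, -2.2]
finger_gap: 0.001
t 10.28 tcp [ 0.6029 -0.0009  0.0189] yaw -93.38 F [-0.2 -2.1 -2.2] gap 0.00 down [ 0.006 -0.    -1.   ]
shift tool units(20mm) [ 1.22  0.25 -0.23] mm
turn y units(5deg) 0.02
clock: 10.53
eef_pos: [0.6041, 0.0187, 0.0194]
orientation: [[-0.058, 0.006, 0.998], [-0.998, -0.001, -0.058], [0.001, -1.0, 0.006]]
wrist_force: [-0.1, -1.5, -1.7]
finger_gap: 0.003
t 10.53 tcp [0.6041 0.0187 0.0194] yaw -93.33 F [-0.1 -1.5 -1.7] gap 0.00 down [ 0.006 -0.001 -1.   ]
shift tool units(20mm) [ 2.2   0.27 -0.23] mm
turn y units(5deg) 0.03
[ -39.6 -219.2]
```

```bash
python3 -m pendant '-.3 .1 0 0 0 0;-.3 .1 0 0 0 0;-.3 0 0 0 0 0;-.3 0 0 0 0 0;-.3 0 0 0 0 0;-.3 0 0 0 0 0'
python3 g.py 0.597 -0.025 0.014 -93.5
python3 - <<'E'
from h import *
print(cf(POSE()[1]))
cv2.imwrite('pics/w8.png',capture('wrist'))
E
```

```text
clock: 11.03
eef_pos: [0.6075, 0.057, 0.0163]
orientation: [[-0.057, 0.009, 0.998], [-0.998, -0.004, -0.057], [0.003, -1.0, 0.009]]
wrist_force: [0.0, -2.8, 1.2]
finger_gap: 0.004
t 11.03 tcp [0.6075 0.057  0.0163] yaw -93.28 F [ 0.  -2.8  1.2] gap 0.00 down [ 0.009 -0.004 -1.   ]
shift tool units(20mm) [ 4.12  0.12 -0.29] mm
turn y units(5deg) 0.04
[ -38.6 -180.7]
```

View pics/w8.png

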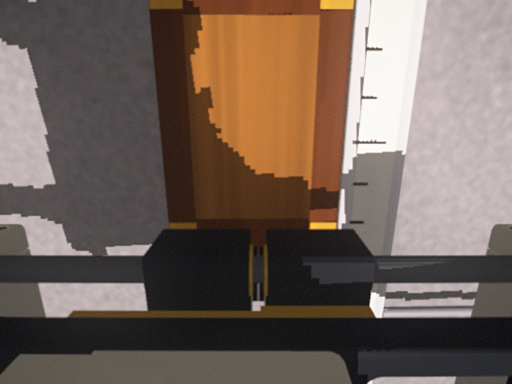

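```bash
python3 -m pendant '-.3 0 0 0 0 0;-.3 0 0 0 0 0;-.3 0 0 0 0 0;-.3 0 0 0 0 0;-.3 0 0 0 0 0;-.3 0 0 0 0 0;-.2 0 0 0 0 0'
python3 g.py 0.597 -0.025 0.014 -93.5
python3 - <<'E'
from h import *
print(cf(POSE()[1]))
cv2.imwrite('pics/w9.png',capture('wrist'))
cv2.imwrite('pics/side9.png',cv2.resize(capture('side')[110:210,220:350],None,fx=6,fy=6,interpolation=cv2.INTER_CUBIC))
E
```

```text
clock: 11.67
eef_pos: [0.6099, 0.1014, 0.0162]
orientation: [[-0.057, 0.009, 0.998], [-0.998, -0.004, -0.057], [0.003, -1.0, 0.009]]
wrist_force: [1.2, -4.1, 1.9]
finger_gap: 0.008
t 11.67 tcp [0.6099 0.1014 0.0162] yaw -93.26 F [ 1.2 -4.1  1.9] gap 0.01 down [ 0.009 -0.004 -1.   ]
shift tool units(20mm) [ 6.35  0.13 -0.29] mm
turn y units(5deg) 0.05
[ -38.8 -136.2]
```

View pics/w9.png

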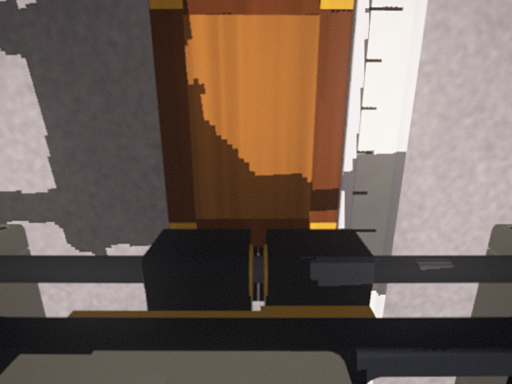

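View pics/side9.png

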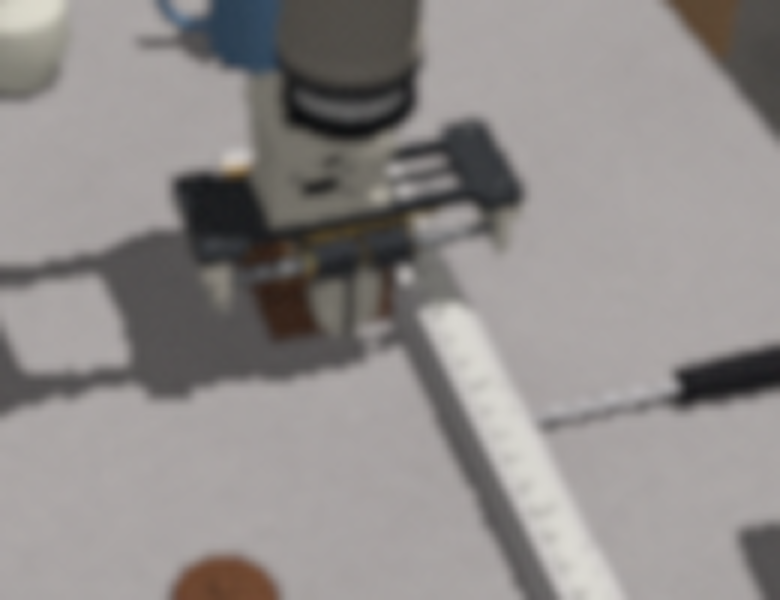

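```bash
python3 -m pendant '-.2 0 0 0 0 0;-.2 0 0 0 0 0;-.15 0 0 0 0 0'
python3 -m pendant '-.1 0 0 0 0 0;-.1 0 0 0 0 0'|head -6
python3 -m pendant '-.1 0 0 0 0 0;-.1 0 0 0 0 0'
python3 - <<'E'
from h import *
print(cf(POSE()[1]))
E
```

```text
clock: 12.02
eef_pos: [0.6104, 0.1128, 0.0161]
orientation: [[-0.057, 0.008, 0.998], [-0.998, -0.004, -0.057], [0.003, -1.0, 0.009]]
wrist_force: [0.3, -4.7, 1.8]
finger_gap: 0.008
clock: 12.18
eef_pos: [0.6101, 0.113, 0.0161]
orientation: [[-0.056, 0.006, 0.998], [-0.998, -0.01, -0.056], [0.01, -1.0, 0.007]]
wrist_force: [-0.9, -14.8, 2.5]
finger_gap: 0.006
clock: 12.35
eef_pos: [0.61, 0.1128, 0.0162]
orientation: [[-0.057, 0.004, 0.998], [-0.998, -0.016, -0.057], [0.016, -1.0, 0.005]]
wrist_force: [-1.0, -11.6, 2.9]
finger_gap: 0.0
[ -39.5 -124.8]
```

```bash
python3 -m pendant '.6 0 0 0 0 0;.8 0 0 0 0 0;.3 -.6 0 0 0 -.1;0 -.9 -.3 0 0 -.1;0 -.9 -.9 0 0 0;0 -.9 -.9 0 0 0;0 0 -.9 0 0 0;0 0 -.9 0 0 0'
python3 -m pendant '-.5 -.4 -.9 0 -1 0;0 0 0 0 -1 0;0 0 0 0 -1 0;0 0 0 0 -1 0;0 0 0 0 -1 0;0 0 0 0 -1 0;0 0 0 0 -1 0;0 0 0 0 -1 0' 0.5
python3 -m pendant '0 -.2 0 0 -1 0;0 -.2 0 0 -1 0;0 -.2 0 0 -1 0;0 0 0 0 -1 0;0 0 0 0 -1 0;0 0 0 0 -1 0;0 0 0 0 -1 0;0 0 0 0 -1 0'
python3 g.py 0.544 0.187 0.09 -3.5
python3 - <<'E'
from h import *
cv2.imwrite('pics/top10.png',cv2.resize(capture('top')[110:260,130:330],None,fx=4,fy=4,interpolation=cv2.INTER_CUBIC))
E
```

```text
clock: 13.02
eef_pos: [0.5299, 0.0846, 0.0871]
orientation: [[-0.062, 0.006, 0.998], [-0.998, -0.031, -0.061], [0.03, -1.0, 0.008]]
wrist_force: [-0.7, 0.6, 0.1]
finger_gap: 0.004
clock: 13.68
eef_pos: [0.5084, 0.1006, 0.1039]
orientation: [[0.618, 0.012, 0.786], [-0.786, -0.027, 0.618], [0.029, -1.0, -0.007]]
wrist_force: [0.5, -0.4, -0.6]
finger_gap: 0.487
clock: 14.35
eef_pos: [0.5087, 0.1046, 0.1237]
orientation: [[0.985, 0.019, 0.171], [-0.171, -0.023, 0.985], [0.023, -1.0, -0.019]]
wrist_force: [-1.4, -0.5, 0.2]
finger_gap: 0.5
t 14.35 tcp [0.5087 0.1046 0.1237] yaw -9.82 F [-1.4 -0.5  0.2] gap 0.50 down [ 0.019 -0.023 -1.   ]
shift tool units(20mm) [1.   1.63 4.39] mm
turn y units(5deg) -1.26
```

View pics/top10.png

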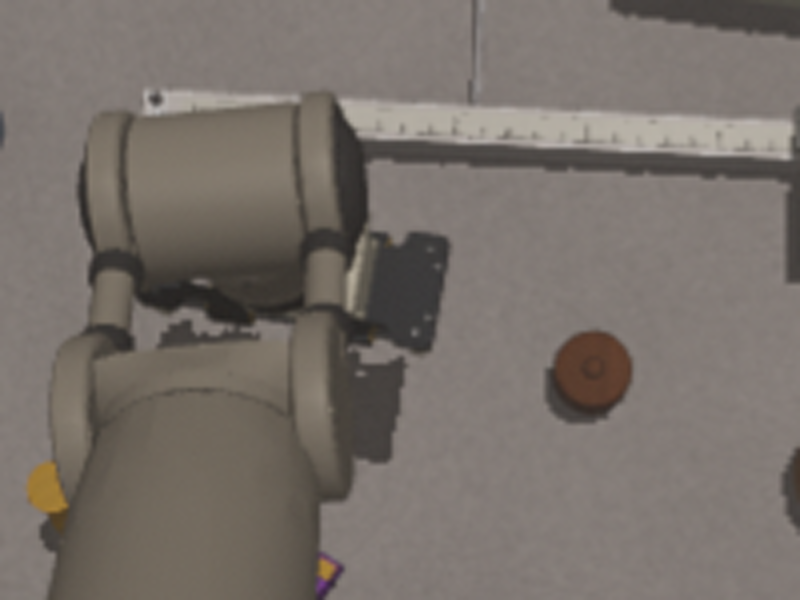

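```bash
python3 -m pendant '0 0 .9 .13 -.6 .1;0 .3 .9 .13 -.6 .1;0 .3 .9 0 0 0;0 .4 .9 0 0 0;0 .4 .5 0 0 0;0 .4 0 0 0 0;0 0 0 0 0 0'
python3 g.py 0.544 0.187 0.015 -3.5
```

```text
clock: 14.98
eef_pos: [0.5183, 0.1909, 0.0908]
orientation: [[0.998, 0.01, 0.07], [-0.07, 0.006, 0.998], [0.009, -1.0, 0.006]]
wrist_force: [-0.7, 0.3, -0.6]
finger_gap: 0.497
t 14.98 tcp [0.5183 0.1909 0.0908] yaw -4.01 F [-0.7  0.3 -0.6] gap 0.50 down [ 0.01   0.006 -1.   ]
shift tool units(20mm) [ 1.26  3.8  -0.13] mm
turn y units(5deg) -0.10
```

```bash
python3 -m pendant '0 .7 -.2 0 -.1 .1;0 .7 -.2 0 0 0;0 .7 0 0 0 0;0 .6 0 0 0 0;0 .4 0 0 0 0;0 .2 0 0 0 0;0 0 0 0 0 0'
python3 g.py 0.56 0.183 0.015 -3.5
python3 - <<'E'
from h import *
print(cf(POSE()[1]))
cv2.imwrite('pics/w11.png',capture('wrist'))
cv2.imwrite('pics/side11.png',cv2.resize(capture('side')[100:200,200:330],None,fx=6,fy=6,interpolation=cv2.INTER_CUBIC))
E
```

```text
clock: 15.57
eef_pos: [0.5176, 0.1767, 0.0193]
orientation: [[0.998, -0.002, 0.065], [-0.065, 0.005, 0.998], [-0.002, -1.0, 0.005]]
wrist_force: [0.4, 0.2, 0.2]
finger_gap: 0.501
t 15.57 tcp [0.5176 0.1767 0.0193] yaw -3.75 F [0.4 0.2 0.2] gap 0.50 down [-0.002  0.005 -1.   ]
shift tool units(20mm) [2.1  0.21 0.45] mm
turn y units(5deg) -0.05
[-135.6  -66.7]
```

View pics/side11.png

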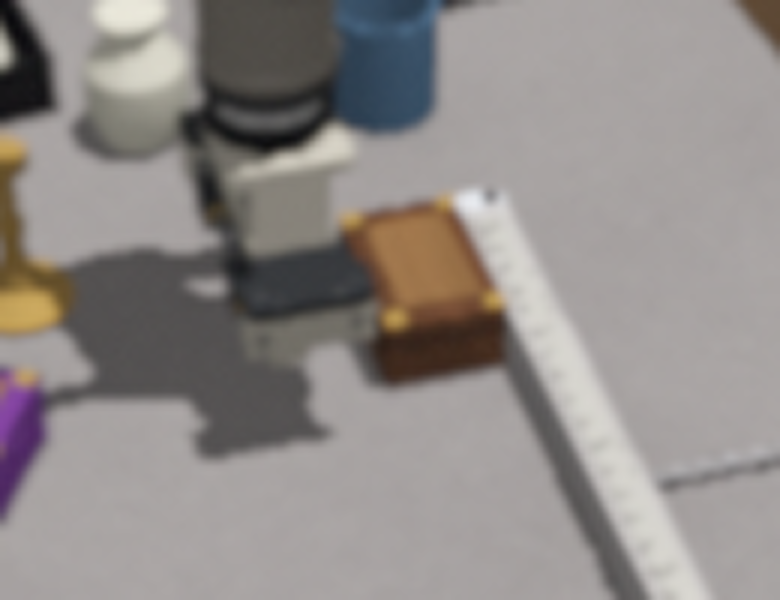

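View pics/w11.png

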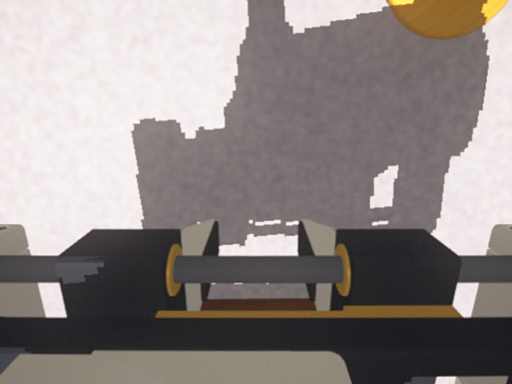

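```bash
python3 -m pendant '.5 .1 .1 0 0 0;.5 0 .1 0 0 0;.4 0 .1 0 0 0;.3 0 0 0 0 0;.2 0 0 0 0 0'
python3 -m pendant '.15 0 0 0 0 0;.15 0 0 0 0 0'|head -4
python3 g.py 0.58 0.183 0.015 -3.5; python3 -c "
from h import *
print(cf(POSE()[1]))"
```

```text
clock: 16.08
eef_pos: [0.5592, 0.1809, 0.022]
orientation: [[0.998, 0.004, 0.065], [-0.065, 0.006, 0.998], [0.004, -1.0, 0.006]]
wrist_force: [-0.2, 0.7, 0.0]
finger_gap: 0.499
clock: 16.25
eef_pos: [0.5652, 0.1804, 0.0225]
orientation: [[0.998, 0.004, 0.064], [-0.064, 0.006, 0.998], [0.003, -1.0, 0.006]]
wrist_force: [-2.0, 1.2, -1.5]
t 16.25 tcp [0.5652 0.1804 0.0225] yaw -3.70 F [-2.   1.2 -1.5] gap 0.50 down [ 0.004  0.006 -1.   ]
shift tool units(20mm) [0.73 0.38 0.18] mm
turn y units(5deg) -0.04
[-88.3 -60.1]
```

```bash
python3 -m pendant '.15 .1 0 0 0 0;.15 .1 0 0 0 0'|sed -n '2p;4p'
python3 -m pendant '.15 0 0 0 0 0;.15 0 0 0 0 0'|sed -n '2p;4p'
python3 -m pendant '.15 0 0 0 0 0;.15 0 0 0 0 0'|sed -n '2p;4p'
python3 g.py 0.58 0.183 0.015 -3.5; python3 -c "
from h import *
print(cf(POSE()[1]))"
```

```text
eef_pos: [0.5678, 0.1801, 0.0188]
wrist_force: [-17.3, 0.6, 13.2]
eef_pos: [0.5673, 0.18, 0.0181]
wrist_force: [-11.8, 0.5, 10.4]
eef_pos: [0.5669, 0.18, 0.0179]
wrist_force: [-11.5, 0.1, 10.6]
t 16.75 tcp [0.5669 0.18   0.0179] yaw -3.57 F [-11.5   0.1  10.6] gap 0.50 down [-0.033  0.004 -0.999]
shift tool units(20mm) [0.65 0.13 0.19] mm
turn y units(5deg) -0.01
[-86.5 -60.4]
```

```bash
python3 -m pendant '-.5 0 0 0 0 -.1;-.7 0 0 0 0 -.1;-.4 -.5 0 0 0 -.1;0 -.9 -.9 0 0 0;0 -.9 -.9 0 0 0;0 -.9 -.9 0 0 0;0 -.9 -.9 0 0 0;0 -.5 -.9 0 0 0' 0
python3 -m pendant '0 0 -.9 0 1 0;0 0 0 0 1 0;0 0 0 0 1 0;0 0 0 0 1 0;0 0 0 0 1 0;0 0 0 0 1 0;0 0 0 0 1 0;0 0 0 0 1 0' | head -3
python3 -m pendant '0 0 0 0 1 0;0 0 0 0 1 0;0 0 0 0 1 0;0 0 0 0 1 0;0 0 0 0 1 0;0 0 0 0 1 0;0 0 0 0 1 0;0 0 0 0 1 0' | head -3
python3 g.py 0.584 -0.3016 0.1 -93.5
python3 - <<'E'
from h import *
for q in[(378,168),(408,163),(420,205),(388,208)]: print('frame',pix2w('top',*q,.01)[:2].round(3))
im=capture('top');cv2.imwrite('pics/top12full.png',im)
cv2.imwrite('pics/top12.png',cv2.resize(im[120:210,150:300],None,fx=5,fy=5,interpolation=cv2.INTER_CUBIC))
E
```

```text
clock: 17.42
eef_pos: [0.5272, 0.0917, 0.1105]
orientation: [[0.998, -0.009, 0.056], [-0.056, 0.001, 0.998], [-0.009, -1.0, 0.001]]
wrist_force: [1.2, 0.1, -0.1]
finger_gap: 0.014
clock: 18.08
eef_pos: [0.5311, 0.0669, 0.1153]
orientation: [[0.704, 0.006, 0.71], [-0.71, -0.001, 0.704], [0.005, -1.0, 0.004]]
clock: 18.75
eef_pos: [0.5337, 0.0659, 0.1152]
orientation: [[0.046, 0.013, 0.999], [-0.999, -0.002, 0.046], [0.003, -1.0, 0.012]]
t 18.75 tcp [0.5337 0.0659 0.1152] yaw -87.34 F [-0.3  0.5 -0.5] gap 0.00 down [ 0.013 -0.002 -1.   ]
shift tool units(20mm) [18.47  0.84  1.65] mm
turn y units(5deg) 1.23
frame [ 0.576 -0.396]
frame [ 0.59  -0.488]
frame [ 0.461 -0.514]
frame [ 0.452 -0.419]
```

View pics/top12.png

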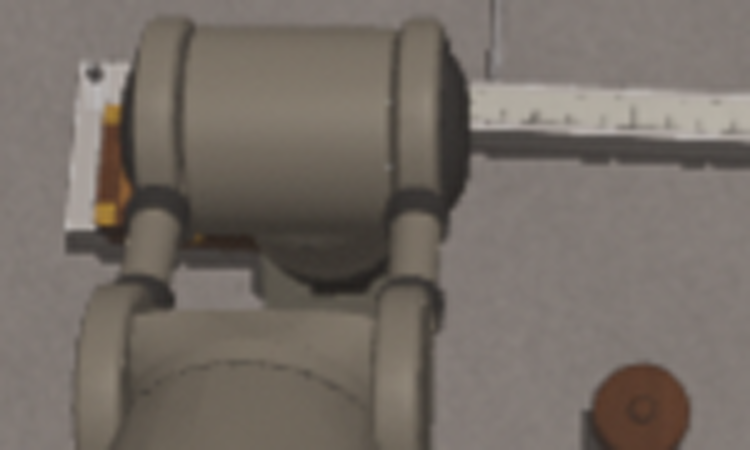

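```bash
python3 -m pendant '.9 0 .3 0 .6 0;.9 0 .3 0 .6 0;.9 0 .1 0 0 0;.9 0 0 0 0 0;.9 0 0 0 0 0;.9 0 0 0 0 0;.9 0 0 0 0 0;.9 0 0 0 0 0' |head -2
python3 -m pendant '.9 0 0 0 0 0;.9 0 0 0 0 0;.9 0 0 0 0 0;.9 0 0 0 0 0;.9 0 0 0 0 0;.9 0 0 0 0 0;.9 0 0 0 0 0;.9 0 0 0 0 0' |head -2
python3 g.py 0.584 -0.3016 0.1 -93.5
python3 - <<'E'
from h import *
im=capture('top');cv2.imwrite('pics/top13full.png',im)
cv2.imwrite('pics/top13.png',cv2.resize(im[120:200,150:260],None,fx=7,fy=7,interpolation=cv2.INTER_CUBIC))
E
```

```text
clock: 19.47
eef_pos: [0.5444, -0.0811, 0.1156]
clock: 20.13
eef_pos: [0.5394, -0.234, 0.1161]
t 20.13 tcp [ 0.5394 -0.234   0.1161] yaw -91.53 F [0.6 0.5 0.9] gap -0.00 down [ 0.022 -0.006 -1.   ]
shift tool units(20mm) [3.32 0.87 2.3 ] mm
turn y units(5deg) 0.39
```

View pics/top13.png

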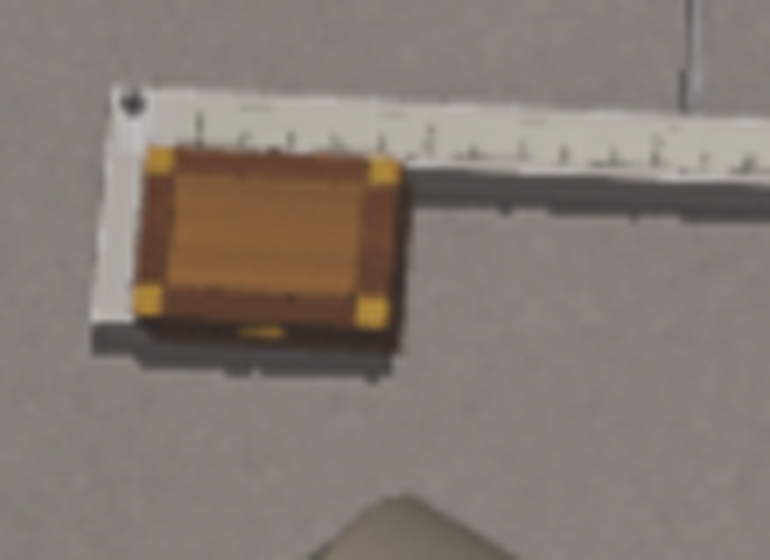

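View pics/top13full.png

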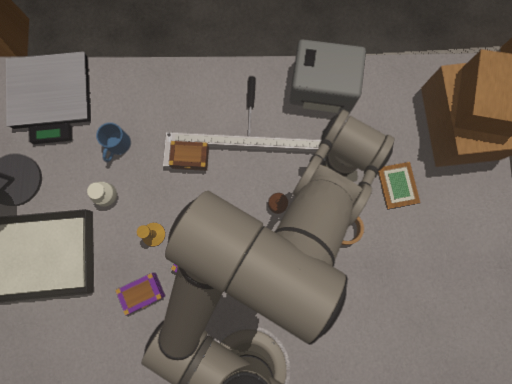

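```bash
python3 -m pendant '.9 0 .6 -.13 .2 0;.9 0 .6 -.13 .2 0;.9 0 .6 0 0 0;.6 0 .5 0 0 0;.2 .3 0 0 0 0;0 .4 0 0 0 0;0 0 0 0 0 0' |head -2
python3 g.py 0.584 -0.3016 0.02 -93.5
python3 - <<'E'
from h import *
print(cf(POSE()[1]))
cv2.imwrite('pics/w14.png',capture('wrist'))
E
```

```text
clock: 20.77
eef_pos: [0.5821, -0.314, 0.1004]
t 20.77 tcp [ 0.5821 -0.314   0.1004] yaw -93.20 F [-1.   0.6 -0.2] gap 0.01 down [-0.002 -0.007 -1.   ]
shift tool units(20mm) [-0.65  4.01  0.07] mm
turn y units(5deg) 0.06
[ -41.2 -552.5]
```

View pics/w14.png

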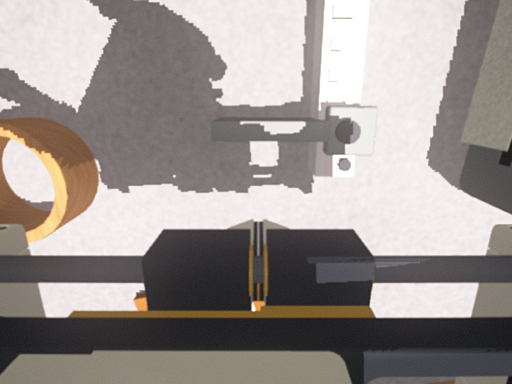

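```bash
python3 -m pendant '0 .7 0 0 0 0;0 .7 0 0 0 0;0 .7 0 0 0 0;0 .7 0 0 0 0;0 .4 0 0 0 0;0 0 0 0 0 0' |head -4
python3 -m pendant '-.5 0 0 0 0 0;-.5 0 0 0 0 0;-.3 0 0 0 0 0;-.3 0 0 0 0 0' |head -4
python3 g.py 0.584 -0.3016 0.02 -93.5
python3 - <<'E'
from h import *
print(cf(POSE()[1]))
E
```

```text
clock: 21.32
eef_pos: [0.5804, -0.3084, 0.0362]
orientation: [[-0.049, -0.002, 0.999], [-0.999, -0.006, -0.049], [0.007, -1.0, -0.001]]
wrist_force: [-1.0, 0.6, -0.4]
clock: 21.65
eef_pos: [0.5823, -0.2737, 0.0382]
orientation: [[-0.049, -0.0, 0.999], [-0.999, -0.008, -0.049], [0.008, -1.0, 0.0]]
wrist_force: [-0.3, -1.8, -1.8]
t 21.65 tcp [ 0.5823 -0.2737  0.0382] yaw -92.81 F [-0.3 -1.8 -1.8] gap 0.00 down [-0.    -0.008 -1.   ]
shift tool units(20mm) [1.38 0.92 0.15] mm
turn y units(5deg) 0.14
[ -43.5 -512.3]
```

```bash
python3 -m pendant '-.4 .2 .05 0 .1 0;-.5 .2 .05 0 0 0;-.5 .2 0 0 0 0;-.5 .1 0 0 0 0;-.6 0 0 0 0 0;-.6 0 0 0 0 0;-.6 0 0 0 0 0;-.6 0 0 0 0 0' |head -4
python3 g.py 0.584 -0.3016 0.02 -93.5
python3 - <<'E'
from h import *
print(cf(POSE()[1]))
E
```

```text
clock: 22.32
eef_pos: [0.5918, -0.1812, 0.025]
orientation: [[-0.059, 0.006, 0.998], [-0.998, -0.013, -0.058], [0.012, -1.0, 0.007]]
wrist_force: [0.1, -1.5, 0.9]
t 22.32 tcp [ 0.5918 -0.1812  0.025 ] yaw -93.36 F [ 0.1 -1.5  0.9] gap 0.00 down [ 0.006 -0.013 -1.   ]
shift tool units(20mm) [ 6.03  0.32 -0.04] mm
turn y units(5deg) 0.03
[ -39.7 -419.4]
```

```bash
python3 -m pendant '-.6 0 0 0 0 -.05;-.6 0 0 0 0 -.05;-.6 0 0 0 0 -.05;-.6 0 0 0 0 0;-.6 0 0 0 0 0;-.6 0 0 0 0 0;-.6 0 0 0 0 0;-.6 0 0 0 0 0' |head -4
python3 -m pendant '-.6 0 0 0 0 -.05;-.6 0 0 0 0 -.05;-.6 0 0 0 0 -.05;-.6 0 0 0 0 0;-.6 0 0 0 0 0;-.5 0 0 0 0 0;-.5 0 0 0 0 0;-.5 0 0 0 0 0' |head -4
python3 g.py 0.584 -0.3016 0.02 -93.5
python3 - <<'E'
from h import *
print(cf(POSE()[1]))
cv2.imwrite('pics/w15.png',capture('wrist'))
E
```

```text
clock: 22.98
eef_pos: [0.598, -0.0738, 0.0235]
orientation: [[-0.057, 0.007, 0.998], [-0.998, -0.026, -0.057], [0.026, -1.0, 0.008]]
wrist_force: [0.6, -2.6, 0.5]
clock: 23.65
eef_pos: [0.6028, 0.0262, 0.0198]
orientation: [[-0.057, 0.005, 0.998], [-0.998, -0.039, -0.057], [0.039, -0.999, 0.007]]
wrist_force: [0.4, -1.5, 1.8]
t 23.65 tcp [0.6028 0.0262 0.0198] yaw -93.28 F [ 0.4 -1.5  1.8] gap 0.00 down [ 0.005 -0.039 -0.999]
shift tool units(20mm) [ 1.641e+01  6.300e-01 -1.000e-02] mm
turn y units(5deg) 0.04
[ -41.3 -211.7]
```

View pics/w15.png

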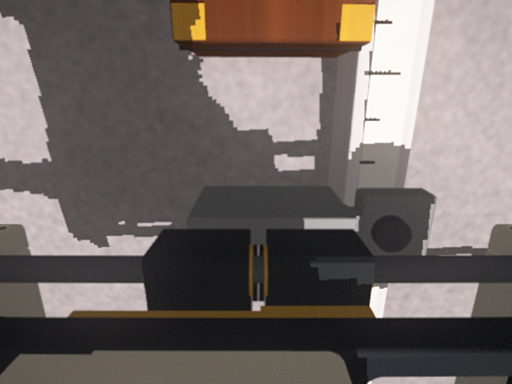

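```bash
python3 -m pendant '-.5 0 0 0 0 .15;-.5 0 0 0 0 .15;-.5 0 0 0 0 .15;-.5 0 0 0 0 .1;-.4 0 0 0 0 0;-.3 0 0 0 0 0' |sed -n '2p;4p'
python3 g.py 0.584 -0.3016 0.02 -93.5
python3 - <<'E'
from h import *
print(cf(POSE()[1]))
E
```

```text
eef_pos: [0.606, 0.0863, 0.0186]
wrist_force: [0.3, -1.4, 0.9]
t 24.20 tcp [0.606  0.0863 0.0186] yaw -93.30 F [ 0.3 -1.4  0.9] gap 0.00 down [ 0.007  0.015 -1.   ]
shift tool units(20mm) [19.42 -0.37  0.02] mm
turn y units(5deg) 0.04
[ -41.9 -151.6]
```

```bash
python3 -m pendant '-.2 0 0 0 0 -.1;-.2 0 0 0 0 -.1' |sed -n '2p;4p'
python3 -m pendant '-.15 0 0 0 0 0;-.15 0 0 0 0 0' |sed -n '2p;4p'
python3 -m pendant '-.15 0 0 0 0 0;-.15 0 0 0 0 0' |sed -n '2p;4p'
python3 -m pendant '-.15 0 0 0 0 0;-.15 0 0 0 0 0' |sed -n '2p;4p'
python3 -c "
from h import *
print(cf(POSE()[1]))"
```

```text
eef_pos: [0.6065, 0.0953, 0.0187]
wrist_force: [-0.2, -1.3, 2.1]
eef_pos: [0.6067, 0.0994, 0.0188]
wrist_force: [-2.3, -30.6, 4.7]
eef_pos: [0.6066, 0.099, 0.0189]
wrist_force: [-1.0, -14.1, 2.5]
eef_pos: [0.6066, 0.0987, 0.019]
wrist_force: [-2.2, -13.9, 2.2]
[ -42.  -139.1]
```

```bash
python3 -m pendant '.3 0 0 0 0 0;.6 0 0 0 0 0;.9 0 0 0 0 0;.5 -.6 0 0 0 0;.9 -.9 0 0 0 0;.9 -.9 0 0 0 0;.9 -.9 0 0 0 0;.9 0 0 0 0 0' |sed -n '2p;4p'
python3 -m pendant '.9 0 -.5 0 0 0;.9 0 -.5 0 0 0;.9 0 -.5 0 0 0;.9 0 -.5 0 0 0;.9 0 -.5 0 0 0;.9 0 -.5 0 0 0;.9 0 0 0 0 0;0 0 0 0 0 0' |sed -n '2p;4p'
python3 - <<'E'
from h import *
im=capture('top');cv2.imwrite('pics/top16full.png',im)
cv2.imwrite('pics/top16.png',cv2.resize(im[120:200,150:260],None,fx=7,fy=7,interpolation=cv2.INTER_CUBIC))
im=capture('side');cv2.imwrite('pics/side16full.png',im)
cv2.imwrite('pics/side16.png',cv2.resize(im[110:200,230:340],None,fx=7,fy=6.6,interpolation=cv2.INTER_CUBIC))
E
```

```text
eef_pos: [0.5972, -0.0199, 0.0917]
wrist_force: [1.0, -0.0, 0.2]
eef_pos: [0.5284, -0.1521, 0.1053]
wrist_force: [0.6, 0.0, 0.6]
```

View pics/top16.png

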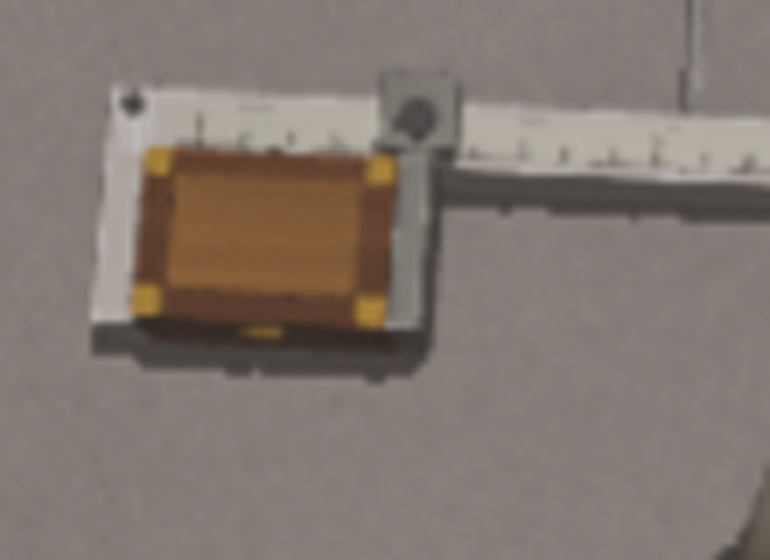

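View pics/side16.png

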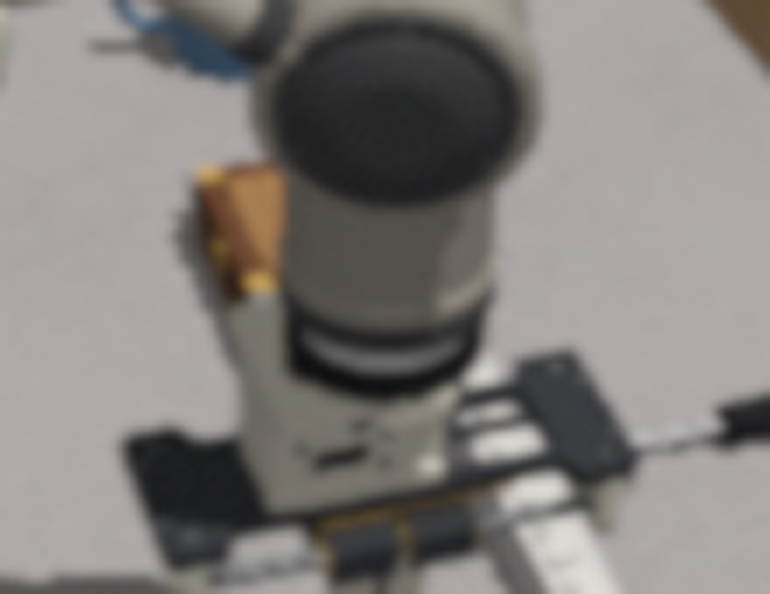

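View pics/top16full.png

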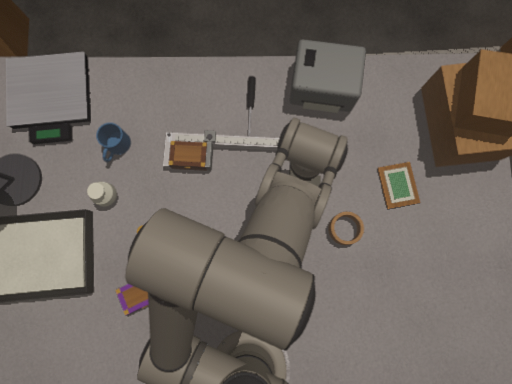

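Run:
```python
from h import *
from scipy.optimize import least_squares
c=lambda u,v:(150+(u+.5)/7-.5,120+(v+.5)/7-.5)
C=np.array([cf(pix2w('top',*c(*q),.052)) for q in[(145,148),(400,157),(388,330),(131,317)]])
L=np.array([[38,55],[38,-55],[-38,-55],[-38,55]])
rot=lambda a:np.array([[np.cos(a),-np.sin(a)],[np.sin(a),np.cos(a)]])
r=least_squares(lambda p:((rot(p[2])@L.T).T+p[:2]-C).ravel(),[*C.mean(0),0]);print(r.x[:2],np.degrees(r.x[2]),r.fun.round(1))
print('blade top inner/outer',[cf(pix2w('top',*c(*q),.052)) for q in[(402,165),(392,328),(420,328),(435,160)]])
a=cv2.imread('pics/top0.png').astype(int);b=cv2.imread('pics/top16full.png').astype(int)
d=abs(a-b).max(2)
for n,(u,v) in dict(vase=(102,193),mug=(110,138),driver=(250,95),frame=(399,186),tape=(347,228)).items(): print(n,d[v-18:v+18,u-16:u+16].max(),(d[v-18:v+18,u-16:u+16]>40).sum())
```

```text
[-38.15  -57.425] 0.5147008791673153 [ 0.9  0.3 -0.1 -0.3  0.  -0.4 -0.8  0.3]
blade top inner/outer [array([  -3.1, -112.9]), array([ -74.7, -114. ]), array([ -74.1, -125.9]), array([  -0.2, -126.9])]
vase 9 0
mug 8 0
driver 8 0
frame 9 0
tape 8 0
```

Run:
```python
from h import *
c=lambda u,v:(150+(u+.5)/7-.5,120+(v+.5)/7-.5)
im=cv2.imread('pics/top16full.png')
g=im[...,0].astype(float)  # blue: chest low, stop high
for v in(146,150,154,158,162):
    row=g[v,158:176]; print(v,row.astype(int))
for v in(146,150,154,158,162):
    row=g[v]; 
    up=next(u+(115-row[u])/(row[u+1]-row[u]) if True else 0 for u in range(158,172) if row[u]<=118<row[u+1] or row[u]<=115<row[u+1]) if any(row[u]<=115<row[u+1] for u in range(158,172)) else None
    dn=next((u+(row[u]-90)/(row[u]-row[u+1]) for u in range(164,176) if row[u]>=90>row[u+1]),None)
    if up and dn: print(v,up,dn,'stop inner y',cf(pix2w('top',up,v,.035))-[0,20],'chest end',cf(pix2w('top',dn,v,.052)))
```

```text
146 [117 118 120 118 117 115 113 156 159 158 160 158  86  48  46  49  49  56]
150 [119 119 119 120 117 119 141 157 158 158 159 133  72  48  49  49  49  56]
154 [120 120 120 119 118 124 168 160 158 158 158  97  52  45  47  47  53  55]
158 [118 117 120 121 122 131 158 158 158 159 153  82  47  46  46  49  56  57]
162 [120 120 118 118 122 151 159 159 159 159 117  70  57  58  54  48  46  47]
146 157.5 169.94444444444446 stop inner y [-15.3  18.9] chest end [-17.9  -2.9]
```

Run:
```python
from h import *
for v,u,d in[(146,164.6,169.75),(150,163.9,169.5),(154,163.35,168.9),(158,163.25,168.7),(162,162.6,168.3)]:
    print(v,'stop inner y',cf(pix2w('top',u,v,.035))[1]-20,'chest end',cf(pix2w('top',d,v,.052))[1])
```

```text
146 stop inner y -2.6000000000000014 chest end -2.3
150 stop inner y -1.6000000000000014 chest end -2.6
154 stop inner y -1.1000000000000014 chest end -2.0
158 stop inner y -2.0 chest end -2.5
162 stop inner y -1.1999999999999993 chest end -2.4
```

The stop face and chest end measure within about 1 mm of each other, the chest's back is on the rail (x −38 mm, yaw 0.5°), and the blade touches the chest's other end. The gripper is clear of everything, so I'm handing in.

```bash
python3 -c "
from station import *
s=get_state();print(s['clock'],s['wrist_force'],s['qvel'].round(2));print(job_done())"
```

```text
26.3 [-0.47621469  0.08885503  0.70131619] [ 1.86  0.54  0.26  0.19 -0.21  0.4 ]
the job is handed in; nothing more can be done
None
```

I pushed the wooden chest square to the rail, along it to the end stop, then flat against the rail. After that I slid the cursor up to the chest's other end and handed in at 26.3 s with the gripper clear.

**Last checks (top camera):**

| What | Measured | Wanted |
|---|---|---|
| Chest x in my corner frame | −38.2 mm | −41.5 to −34 mm |
| Chest end to stop face | about 1 mm or less | within 3.5 mm |
| Chest yaw to rail | 0.5° | below 2.3° |
| Cursor blade to chest end | touching, to within 1–2 mm | within 3.5 mm |

- **Seating:** the force rose each time the chest or cursor seated: about 15 N at the stop, 17 N at the rail and 31 N at the cursor.
- **Bystanders:** the vase, mug, driver, frame and tape roll look unchanged in before-and-after pictures. The round box and candlestick were hidden by the arm in the last picture, so I did not recheck them. I saw no sign of contact with them.

**One disagreement:** the chest's y read −57.4 mm from my first corner estimate, close to the −58.5 mm limit. Measuring the stop directly put that estimate 1 to 2.5 mm too far out, and the true gap to the stop came out at 1 mm or less.

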